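# Drop a spent charger into the lever bin and ease the lid shut

### The arm

A 7-joint arm with a two-finger parallel gripper is mounted at the origin on the work surface. World frame = base frame: x ahead of the robot, y to its left, z up, the work surface at z = 0. Lengths are in m, angles in rad, forces in N, time in s.
With the tool pointing down it reaches from about 0.425 to 1.025 m from the base axis. Payload 9.4 kg.
Tool frame: the origin (TCP) lies at the very end of the fingers, on their centre line; the grasp point (between the pads) lies 19 mm behind it; z points along the fingers, y is the line along which they close (so a half turn about z gives the same grasp; the last joint's range is limited). The gripper opens to 93 mm and grips with 3 to 60 N. Pads are 15 mm wide; open, the fingers measure 128 mm over their backs; the gripper's body (75 mm by 188 mm) begins 65 mm behind the grasp point.
Start: joints at [1.168, 0.599, -0.003, 1.599, 0.002, 0.943, -0.08], TCP at [0.232, -0.687, 0.194] pointing down, gripper open.
Joint ranges: [-2.57, 2.57], [-0.35, 1.97], [-1.29, 1.29], [0.11, 2.56], [-1.05, 4.19], [0.11, 1.86], [-2.63, 2.63]. Speed limits (rad/s): [2.22, 2.22, 3.01, 3.01, 3.14, 3.14, 3.14].

### API

Orientations are given as a 3x3 rotation matrix whose columns are the frame's x, y, z axes.
In Python, from rig import * gives the robot as it stands.
- The arm moves only by the tool servo_tool, never from a script. Its argument "targets" is a list of rows, each an object with "travel": the shift along the tool's x, y, z in cm, a list of three; "twist": the turn, a rotation vector about the tool's x, y, z in degrees, a list of three; "gripper": the finger opening in cm, from 0 to 9.3. In form: [{"travel": [tx, ty, tz], "twist": [rx, ry, rz], "gripper": gripper}, ...]. A call has 1 to 8 rows; each row is the pose to reach, as a shift and turn from the pose commanded when the call began, along the tool's axes at that moment; what a row does not reach only later rows make up. A row lasts 1/10 s, in which the tool goes at most 50 mm and 8.59 degrees, less where a joint would pass 70% of its speed; a pose out of reach is approached as far as the arm can. A call with a gripper value outside its range is refused whole. The fingers move at their own pace and stop on an object; the grip force is fixed at half the most. Time passes only in rows, so rows that repeat a pose let the fingers close. It gives the time, the measured TCP pose, the force, the opening and the grip force at its end, in the units of the state.
- observe(): the state, without advancing time (a new reading comes with each control period).
- get_image(name): name is "scene" or "top"; returns the picture (400x640x3 uint8, red, green, blue); there is no depth.
- camera_info(name): a dict with "fx", "fy", "cx", "cy" (pixels), "view" (4x4, takes a point from world to camera coordinates). Camera axes: x right, y down, z forward; pixel columns grow to the right and rows downward; lengths in m; the calibration is good to about 2 mm. A picture is of the moment at which its call begins. camera_info takes no time and is no camera call.
- job_done(): hands the job in; it is judged then, once.
The state is a dict: "time_s": time; "joint_pos": joint angles; "joint_velocities": joint speeds; "joint_efforts": joint torques, N m; "position": TCP position; "eef_rot": TCP orientation; "ft_force": force on the tool from outside, world axes, zero at the start; "wrist_torque": the same for the moment, N m; "opening": finger opening in m; "grasp_force": force on a finger pad.
Only numpy, scipy, OpenCV 4.12 (cv2) and the standard library are available. Lean on these libraries where they do the work, as an engineer would, in place of code of your own. Each camera call takes 0.05 s, during which the arm holds its last target. There are 200 camera calls.

### The job

A spent blue soda charger waits on the chute of the white lever bin, held back by the lid. Press the red lever all the way down so the lid lifts, keep it down until the charger has rolled into the bin, then let the lever rise slowly under your fingers so the lid settles fully shut without slamming. Do it with the lever only: do not touch the lid or the charger, and leave the cups and other things on the counter where they are.

Things in the scene. Friction and masses are not known exactly. Their poses are not given: they have to be found in the camera images.
- bin: White lever bin, 160 (x) by 150 (y) by 140 mm tall, fixed to the counter. Origin: centre of its underside, z up; its own -x side is the front, where the lever sticks out; its own +x side carries the steel chute (100 mm wide, reaching 185 mm behind the origin, its floor 170 mm and its walls 190 mm high at the outer end, sloping down to the bin at 14 degrees). The bin is open on top under the lid and its yaw varies by up to 0.45 rad either way.
- bin_lever (a joint): Red lever at the front of the bin, a hinge along the bin's y axis, pivot 92 mm in front of the bin's origin and 85 mm above the counter. 0 = up (lid shut), 0.45 rad = pressed fully down against a firm stop (lid fully open; no need to push hard on the stop, and about 45 mm of press is nearly all of it). Pressing it takes about 3 to 7 N at the pad, the weight of the lid; nothing latches it, so if let go it flies up and the lid slams in well under half a second.
- lever_pad (a point): Centre of the upper face of the lever's red pad, which is 45 mm long (bin x), 54 mm wide (bin y) and 10 mm thick; it lies 200 mm in front of the bin's origin. At rest it is about 108 mm above the counter and the pad slopes up 0.15 rad away from the bin; fully pressed the point has gone straight down about 48 mm (and at most 5 mm sideways) and the pad slopes down 0.3 rad. The point moves with the lever.
- bin_lid (a joint): Wooden lid of the bin, 150 by 154 mm, 0.2 to 0.4 kg, hinged on the bin's front rim and linked to the lever by a push rod: it turns 2.2 times as far as the lever. 0 = shut, 0.99 rad = fully open with its rear edge raised (about 285 mm above the counter). It holds the charger back with a steel lip 40 mm high on its rear edge, and clears it from about 0.25 rad on. It falls shut by its own weight; lowered over two or three seconds it settles gently.
- charger_center (a point): Centre of the barrel of the spent soda charger, a blue steel cartridge with a bright neck, 24 mm in diameter and 82 mm long lying across the chute against the lid's lip; it rolls into the bin by itself within about a second once the lid is up. It then lies in the bin, below the rim (its centre less than 110 mm above the counter).
- espresso_cup: Brown espresso cup, 64 mm across, 58 mm tall, loose, standing to the left of the lever (bin's +y side), 135 to 160 mm from its pad; leave alone. Origin: centre of its underside.
- glass: Clear glass, 68 mm across, 85 mm tall, loose, standing to the right of the lever (bin's -y side), 135 to 160 mm from its pad; leave alone. Origin: centre of its underside.
- red_tumbler: Red plastic tumbler, 84 mm across, 120 mm tall, loose; leave alone. Origin: centre of its underside.
- syrup: Amber syrup bottle, 64 mm across, 190 mm tall, loose; leave alone. Origin: centre of its underside.
- milk_pitcher: Steel milk pitcher with a handle, 90 mm across, 100 mm tall, loose; leave alone. Origin: centre of its underside.
- tamper: Steel coffee tamper, 58 mm across, 86 mm tall, loose; leave alone. Origin: centre of its underside.

How it is judged:
By the outcome, as a careful person would: the job done as asked, in the order asked, and still so for the second after the job is handed in, with the robot touching nothing.
It also fails if it takes over 42 s, if anything falls off the work surface, if the arm or the gripper's body presses on something with over 40 N, if the wrist force passes 120 N, or if a joint passes its speed limit or range.

## Working session

There is one attempt and no reset: what is moved stays moved. The work goes in short steps, Python scripts to look and compute and a tool call to move; the robot and the scene stay as the last step left them, time stands still between calls to the robot, and variables do not carry over. Pictures are saved under pics/ and viewed, at most 10 in all, crops included, and the job is handed in when it is done.

Besides the shell and the picture viewer there is one more tool, called as name(argument=value, ...) on one line, values as JSON. servo_tool: Moves the arm, as the interface text tells. Its arguments: {"type":"object","properties":{"targets":{"type":"array"}},"required":["targets"]}

```bash
mkdir -p pics; python3 - <<'E'
from rig import *
import cv2
for n in("scene","top"):
    cv2.imwrite(f"pics/{n}0.png",get_image(n)[:,:,::-1])
    c=camera_info(n);print(n,c)
s=observe();print(s["time_s"],s["position"],s["eef_rot"],s["ft_force"])
E
```

```text
scene {'fx': 377.70266997502773, 'fy': 377.70266997502773, 'cx': 316.9956145650485, 'cy': 202.7421185818765, 'view': array([[ 0.84964913,  0.5271317 , -0.01511678, -0.47793016],
       [ 0.40740052, -0.67432419, -0.61588286, -0.17073531],
       [-0.33484499,  0.51712576, -0.78769269,  1.51133387],
       [ 0.        ,  0.        ,  0.        ,  1.        ]])}
top {'fx': 394.91604090159797, 'fy': 394.91604090159797, 'cx': 319.424644079273, 'cy': 202.9170157605225, 'view': array([[-0.00997909, -0.99994197, -0.00405808,  0.01264399],
       [-0.99663168,  0.01027625, -0.08136147,  0.59877228],
       [ 0.08139845,  0.0032325 , -0.9966764 ,  1.48057799],
       [ 0.        ,  0.        ,  0.        ,  1.        ]])}
0.1 [ 0.23186861 -0.68645676  0.19323371] [[ 9.47371835e-01  3.20134792e-01 -5.66540839e-04]
 [ 3.20135263e-01 -9.47371032e-01  1.24165138e-03]
 [-1.39228574e-04 -1.35767524e-03 -9.99999069e-01]] [-0.3657809   0.06301855  0.21894596]
```

View pics/scene0.png

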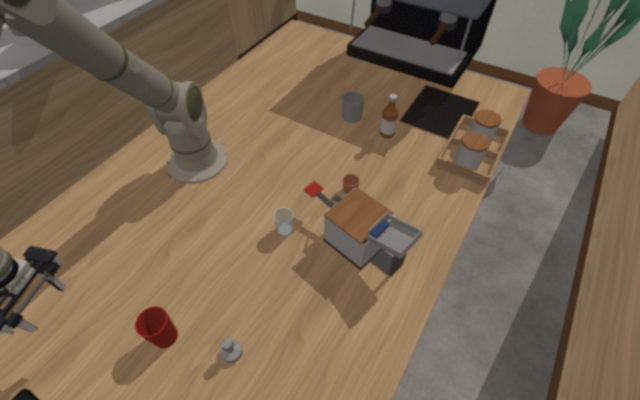

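View pics/top0.png

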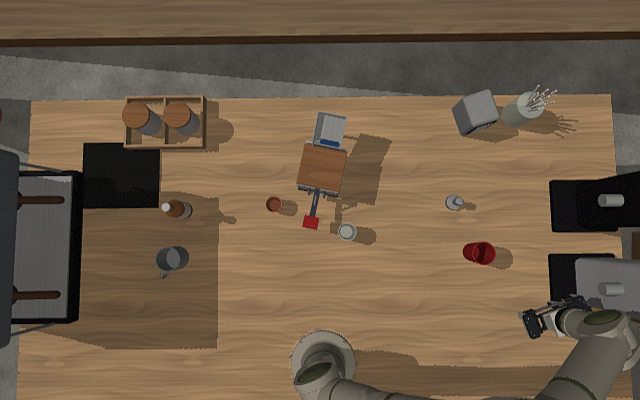

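The top view shows the bin at about (322,170), the red pad at about (311,223), the cup at (274,204) and the glass at (347,231). In the scene view the pad is at about (314,189). I'll enlarge both.

```bash
python3 - <<'E'
import cv2,numpy as np
a=cv2.imread("pics/top0.png")[100:250,250:400];b=cv2.imread("pics/scene0.png")[160:280,260:430]
a=cv2.resize(a,(560,560),interpolation=cv2.INTER_CUBIC)
cv2.imwrite("pics/topc.png",a)
for n,(x0,x1,y0,y1) in {"top0":(290,330,205,240),"scene0":(295,335,175,205)}.items():
    i=cv2.imread(f"pics/{n}.png")[y0:y1,x0:x1].astype(int)
    m=((i[:,:,2]>120)&(i[:,:,1]<70)).astype(np.uint8)
    c=max(cv2.findContours(m,0,1)[0],key=cv2.contourArea)
    print(n,np.argwhere(m).mean(0)[::-1]+[x0,y0],m.sum(),cv2.minAreaRect(c),(cv2.boxPoints(cv2.minAreaRect(c))+[x0,y0]).tolist())
E
```

```text
top0 [310.06875 221.8375 ] 160 ((20.173076629638672, 16.634614944458008), (14.31647777557373, 11.374736785888672), 11.309932708740234) [[302.03846073150635, 225.80769157409668], [304.26923084259033, 214.65384578704834], [318.3076934814453, 217.46153831481934], [316.0769233703613, 228.61538314819336]]
scene0 [312.99333333 188.94      ] 150 ((18.25, 13.749999046325684), (11.31370735168457, 13.435027122497559), 45.0) [[304.5, 189.49999809265137], [314.0, 180.00000047683716], [322.0, 188.0], [312.5, 197.49999809265137]]
```

View pics/topc.png

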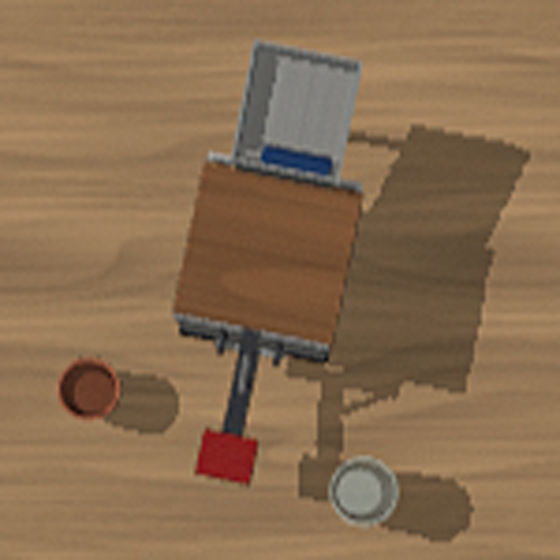

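The crop shows the pad corners at (203,430), (258,438), (248,486) and (195,474). The lid corners are at (208,165), (360,190), (330,345) and (178,318). The cup rim centre is (89,388), the glass rim centre (364,491), and the charger is at (297,160) against the lip.

```bash
cat > h.py <<'E'
from rig import *
import numpy as np
def back(n,u,v,z):
    c=camera_info(n);V=np.array(c["view"]);R,t=V[:3,:3],V[:3,3];o=-R.T@t
    d=R.T@np.array([(u-c["cx"])/c["fx"],(v-c["cy"])/c["fy"],1]);return o+d*(z-o[2])/d[2]
crop=lambda u,v,z:back("top",250+u/3.733-.5+.13,100+v/3.733-.5+.13,z)
E
python3 - <<'E'
from h import *
np.set_printoptions(precision=4,suppress=True)
print("pad top",back("top",310.07,221.84,.107),"scene",back("scene",313,188.94,.107))
P=[crop(u,v,.108) for u,v in((203,430),(258,438),(248,486),(195,474))];print("pad",np.mean(P,0),[np.linalg.norm(P[i]-P[i-1]) for i in range(4)])
L=[crop(u,v,.145) for u,v in((208,165),(360,190),(330,345),(178,318))];print("lid",np.array(L),[np.linalg.norm(L[i]-L[i-1]) for i in range(4)])
ax=(L[0]+L[1]-L[2]-L[3])[:2];yaw=np.arctan2(ax[1],ax[0]);w=(L[0]-L[1])[:2];print("yaw",yaw,np.arctan2(w[1],w[0])-np.pi/2)
c=np.mean(L,0)[:2];print("lid ctr",c,"dist pad-lidctr",np.linalg.norm(c-np.mean(P,0)[:2]),np.arctan2(*(c-np.mean(P,0)[:2])[::-1]))
print("cup",crop(89,388,.058),"glass",crop(364,491,.085))
E
```

```text
pad top [0.5244 0.0405 0.107 ] scene [0.5264 0.0359 0.107 ]
pad [0.5236 0.0402 0.108 ] [np.float64(0.04291980498466932), np.float64(0.053458645799375024), np.float64(0.04702167210340485), np.float64(0.052144159665742144)]
lid [[ 0.7999  0.054   0.145 ]
 [ 0.7742 -0.09    0.145 ]
 [ 0.6266 -0.0595  0.145 ]
 [ 0.6537  0.0833  0.145 ]] [np.float64(0.14907957108633352), np.float64(0.14633490367429183), np.float64(0.15069944440146044), np.float64(0.1454253695708984)]
yaw -0.20088700707676582 -0.1763321317297768
lid ctr [ 0.7136 -0.0031] dist pad-lidctr 0.19487303242690493 -0.22361668671507887
cup [0.5955 0.1777 0.058 ] glass [ 0.4899 -0.0933  0.085 ]
```

Pad ≈ (0.525, 0.039, 0.108) and bin yaw ≈ -0.20. The sizes, the cup and glass distances and the pad-to-lid distance all agree with what is given. I'll approach with the fingers closed.

servo_tool(targets=[{"travel": [2.4, -2.8, -1.5], "twist": [0, 0, 0], "gripper": 0}, {"travel": [5, -5.8, -3], "twist": [0, 0, 2], "gripper": 0}, {"travel": [7.5, -8.8, -4.5], "twist": [0, 0, 4], "gripper": 0}, {"travel": [10, -11.8, -5], "twist": [0, 0, 6], "gripper": 0}, {"travel": [12.7, -14.8, -5], "twist": [0, 0, 8], "gripper": 0}, {"travel": [15.3, -17.8, -5], "twist": [0, 0, 10], "gripper": 0}, {"travel": [17.8, -20.8, -5], "twist": [0, 0, 12], "gripper": 0}, {"travel": [20.4, -23.7, -5], "twist": [0, 0, 14], "gripper": 0}])

```text
time_s: 0.9
position: [0.3496, -0.3953, 0.2439]
eef_rot: [[0.997, 0.08, -0.0], [0.08, -0.997, 0.0], [-0.0, -0.0, -1.0]]
ft_force: [0.8, -0.2, -0.1]
opening: 0.0336
grasp_force: 0.0
```

servo_tool(targets=[{"travel": [2, -4, 0], "twist": [0, 0, 2], "gripper": 0}, {"travel": [4, -8, 0], "twist": [0, 0, 4], "gripper": 0}, {"travel": [6, -12, 0], "twist": [0, 0, 6], "gripper": 0}, {"travel": [8, -16, 0], "twist": [0, 0, 8], "gripper": 0}, {"travel": [10, -20, 0], "twist": [0, 0, 10], "gripper": 0}, {"travel": [12, -24, 0], "twist": [0, 0, 12], "gripper": 0}, {"travel": [14, -28, 1], "twist": [0, 0, 14], "gripper": 0}, {"travel": [16, -32, 2], "twist": [0, 0, 16.2], "gripper": 0}])

```text
time_s: 1.7
position: [0.4833, -0.0633, 0.224]
eef_rot: [[0.979, -0.202, 0.001], [-0.202, -0.979, -0.0], [0.001, -0.0, -1.0]]
ft_force: [0.7, -0.4, 0.8]
opening: 0.0002
grasp_force: 0.0
```

```bash
python3 - <<'E'
from h import *
s=observe();R=s["eef_rot"];p=s["position"];print(p,R.round(3).tolist(),s["opening"],(R.T@(np.array([.525,.039,.15])-p)*100).round(2))
E
```

```text
[ 0.48332932 -0.06334531  0.22397929] [[0.979, -0.202, 0.001], [-0.202, -0.979, -0.0], [0.001, -0.0, -1.0]] 0.00023924885820086016 [  2.01 -10.86   7.4 ]
```

servo_tool(targets=[{"travel": [0.7, -3.6, 1], "twist": [0, 0, 0], "gripper": 0}, {"travel": [1.4, -7.2, 3], "twist": [0, 0, 0], "gripper": 0}, {"travel": [2, -10.9, 5], "twist": [0, 0, 0], "gripper": 0}, {"travel": [2, -10.9, 7.4], "twist": [0, 0, 0], "gripper": 0}, {"travel": [2, -10.9, 7.4], "twist": [0, 0, 0], "gripper": 0}])

```text
time_s: 2.2
position: [0.5224, 0.0387, 0.1473]
eef_rot: [[0.98, -0.197, -0.005], [-0.197, -0.98, -0.001], [-0.005, 0.002, -1.0]]
ft_force: [-0.4, 0.8, 0.6]
opening: 0.0001
grasp_force: 0.0
```

```bash
python3 - <<'E'
from h import *
import cv2
a=get_image("top")[140:260,260:400,::-1];b=get_image("scene")[140:280,260:430,::-1]
f=lambda i:cv2.resize(i,(400,int(400*i.shape[0]/i.shape[1])),interpolation=cv2.INTER_CUBIC)
a,b=f(a),f(b);h=min(len(a),len(b));cv2.imwrite("pics/near.png",np.hstack([a[:h],b[:h]]));print(observe()["position"],observe()["ft_force"])
E
```

```text
[0.52372862 0.03709224 0.14994136] [-0.61616812 -0.45644963  0.5934264 ]
```

View pics/near.png

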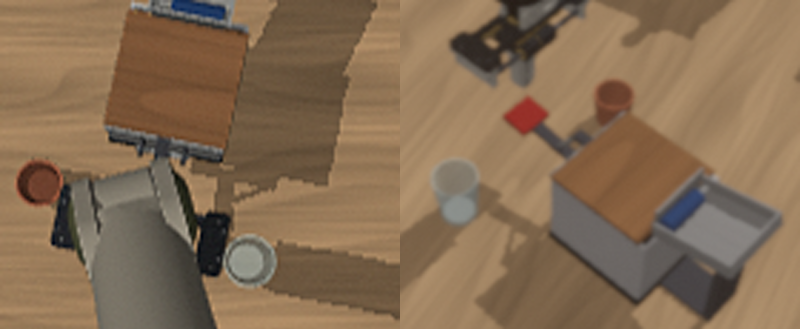

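The fingertips are right above the red pad: tip at about (522,80) and pad at about (525,115) in the right half. The cup and glass are clear of the gripper. Descending and starting the press.

servo_tool(targets=[{"travel": [0.1, -0.1, 1.5], "twist": [0, 0, 0], "gripper": 0}, {"travel": [0.1, -0.1, 3], "twist": [0, 0, 0], "gripper": 0}, {"travel": [0.1, -0.1, 3.7], "twist": [0, 0, 0], "gripper": 0}, {"travel": [0.1, -0.1, 4.1], "twist": [0, 0, 0], "gripper": 0}, {"travel": [0.1, -0.1, 4.4], "twist": [0, 0, 0], "gripper": 0}, {"travel": [0.1, -0.1, 4.7], "twist": [0, 0, 0], "gripper": 0}, {"travel": [0.1, -0.1, 5], "twist": [0, 0, 0], "gripper": 0}, {"travel": [0.1, -0.1, 5.3], "twist": [0, 0, 0], "gripper": 0}])

```text
time_s: 3.1
position: [0.5256, 0.0385, 0.097]
eef_rot: [[0.98, -0.2, 0.0], [-0.2, -0.98, 0.0], [0.0, -0.0, -1.0]]
ft_force: [0.6, -0.3, 0.2]
opening: 0.0004
grasp_force: 0.0
```

```bash
python3 - <<'E'
from h import *
import cv2
b=get_image("scene")[150:250,270:420,::-1]
cv2.imwrite("pics/c1.png",cv2.resize(b,(780,520),interpolation=cv2.INTER_CUBIC));s=observe();print(s["position"],s["ft_force"],s["wrist_torque"])
E
```

```text
[0.52530158 0.03849342 0.09653925] [-0.11064892 -0.04647451 -0.68821333] [0.05334409 0.0358583  0.01272681]
```

View pics/c1.png

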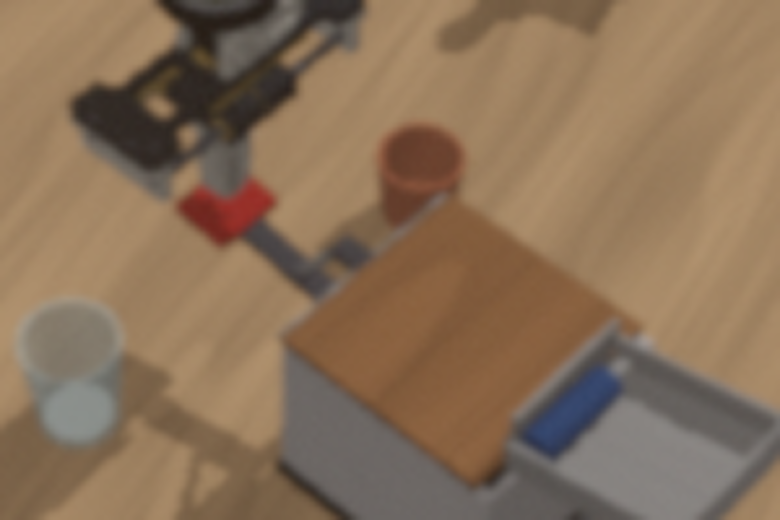

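The tips are at the pad (≈(228,195) in the crop), and the lid still looks shut with the charger against the lip. Continuing in small steps while watching the force.

servo_tool(targets=[{"travel": [0, 0, 0.3], "twist": [0, 0, 0], "gripper": 0}, {"travel": [0, 0, 0.6], "twist": [0, 0, 0], "gripper": 0}, {"travel": [0, 0, 0.9], "twist": [0, 0, 0], "gripper": 0}, {"travel": [0, 0, 0.9], "twist": [0, 0, 0], "gripper": 0}])

```text
time_s: 3.55
position: [0.5252, 0.0385, 0.0875]
eef_rot: [[0.98, -0.2, -0.001], [-0.2, -0.98, -0.0], [-0.001, 0.0, -1.0]]
ft_force: [-0.6, -0.8, -0.3]
opening: 0.0004
grasp_force: 0.0
```

```bash
python3 - <<'E'
from h import *
import cv2
b=get_image("scene")[150:250,270:420,::-1]
cv2.imwrite("pics/c2.png",cv2.resize(b,(780,520),interpolation=cv2.INTER_CUBIC));s=observe();print(s["position"],s["ft_force"],s["wrist_torque"])
E
```

```text
[0.52529321 0.03851594 0.08773869] [-0.43332048  0.1208518   0.25304228] [0.02598346 0.00456261 0.02196673]
```

View pics/c2.png

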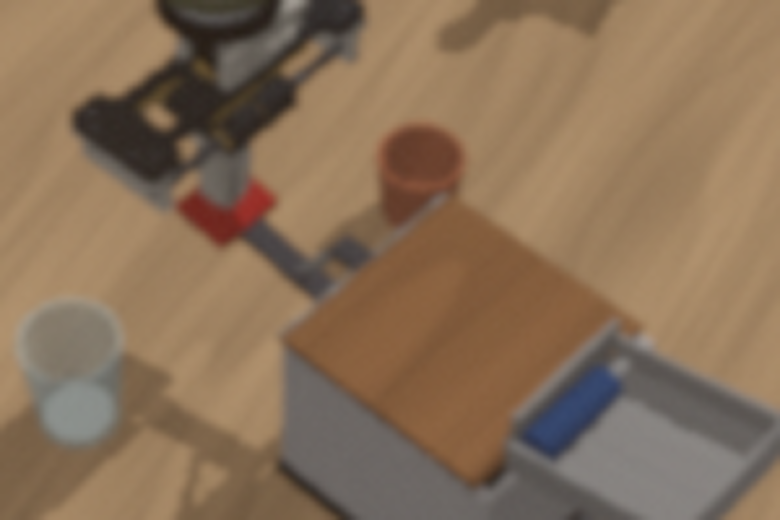

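```bash
python3 - <<'E'
from h import *
c=camera_info("scene");V=c["view"]
for p in ([.5253,.0385,.0877],[.5253,.0385,.107],[.5253,.0385,.097]):
    q=V[:3,:3]@p+V[:3,3];u=np.array([c["fx"]*q[0]/q[2]+c["cx"],c["fy"]*q[1]/q[2]+c["cy"]]);print(u,(u-[270,150])*5.2)
i=__import__("cv2").imread("pics/scene0.png")
E
```

```text
[313.28379015 191.96479564] [225.07570875 218.21693732]
[313.15269933 188.30375879] [224.3940365  199.17954572]
[313.22101108 190.21153422] [224.74925761 209.09997793]
```

The pad has not moved and the finger tip is drawn over it, about 10 mm higher than the reported TCP would project. So contact should be a little lower, and I'll keep going gently on force.

servo_tool(targets=[{"travel": [0, 0, 0.3], "twist": [0, 0, 0], "gripper": 0}, {"travel": [0, 0, 0.6], "twist": [0, 0, 0], "gripper": 0}, {"travel": [0, 0, 0.8], "twist": [0, 0, 0], "gripper": 0}, {"travel": [0, 0, 0.8], "twist": [0, 0, 0], "gripper": 0}])

```text
time_s: 4.0
position: [0.5251, 0.0386, 0.0797]
eef_rot: [[0.98, -0.2, -0.001], [-0.2, -0.98, -0.0], [-0.001, 0.0, -1.0]]
ft_force: [-0.3, -0.5, 0.6]
opening: 0.0007
grasp_force: 0.2
```

```bash
python3 - <<'E'
from h import *
import cv2
b=get_image("scene")[165:215,285:345,::-1]
cv2.imwrite("pics/c3.png",cv2.resize(b,(600,500),interpolation=cv2.INTER_CUBIC));s=observe();print(s["position"],s["ft_force"],s["wrist_torque"])
E
```

```text
[0.52542564 0.03850383 0.07981814] [-1.45140455  0.93295522  2.39621192] [0.11428377 0.31653868 0.02032242]
```

View pics/c3.png

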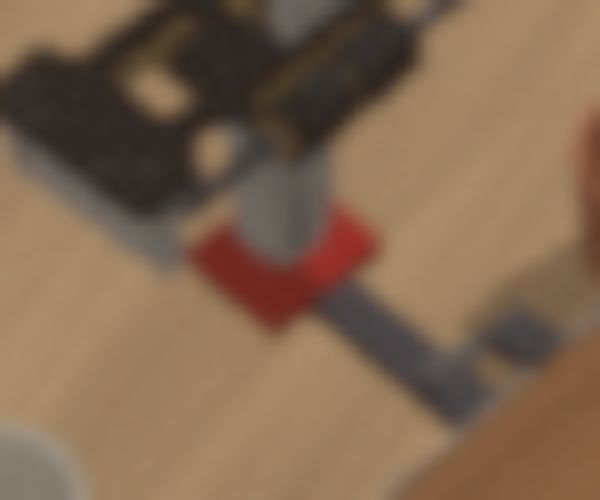

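Contact has begun at reported z ≈ 0.080, with +2.4 N upward and the tip near the middle of the pad. I'll press from here and expect the stop about 47 mm lower.

servo_tool(targets=[{"travel": [0, 0, 0.3], "twist": [0, 0, 0], "gripper": 0}, {"travel": [0, 0, 0.6], "twist": [0, 0, 0], "gripper": 0}, {"travel": [0, 0, 0.9], "twist": [0, 0, 0], "gripper": 0}, {"travel": [0, 0, 1.2], "twist": [0, 0, 0], "gripper": 0}, {"travel": [0, 0, 1.5], "twist": [0, 0, 0], "gripper": 0}])

```text
time_s: 4.55
position: [0.5252, 0.0385, 0.0646]
eef_rot: [[0.98, -0.2, -0.001], [-0.2, -0.98, -0.0], [-0.001, 0.0, -1.0]]
ft_force: [-2.3, 0.6, 4.0]
opening: 0.0001
grasp_force: 2.0
```

servo_tool(targets=[{"travel": [0, 0, 0.4], "twist": [0, 0, 0], "gripper": 0}, {"travel": [0, 0, 0.8], "twist": [0, 0, 0], "gripper": 0}, {"travel": [0, 0, 1.2], "twist": [0, 0, 0], "gripper": 0}, {"travel": [0, 0, 1.6], "twist": [0, 0, 0], "gripper": 0}, {"travel": [0, 0, 2.0], "twist": [0, 0, 0], "gripper": 0}, {"travel": [0, 0, 2.4], "twist": [0, 0, 0], "gripper": 0}, {"travel": [0, 0, 2.6], "twist": [0, 0, 0], "gripper": 0}])

```text
time_s: 5.25
position: [0.5262, 0.0386, 0.0387]
eef_rot: [[0.98, -0.2, 0.001], [-0.2, -0.98, 0.0], [0.001, -0.0, -1.0]]
ft_force: [0.8, -0.3, 2.5]
opening: 0.0001
grasp_force: 1.0
```

servo_tool(targets=[{"travel": [0, 0, 0.2], "twist": [0, 0, 0], "gripper": 0}, {"travel": [0, 0, 0.4], "twist": [0, 0, 0], "gripper": 0}, {"travel": [0, 0, 0.4], "twist": [0, 0, 0], "gripper": 0}])

```text
time_s: 5.55
position: [0.5262, 0.0386, 0.0362]
eef_rot: [[0.98, -0.2, 0.002], [-0.2, -0.98, 0.0], [0.002, -0.001, -1.0]]
ft_force: [-2.7, -0.8, 22.2]
opening: 0.0004
grasp_force: 10.7
```

```bash
python3 - <<'E'
from h import *
import cv2
b=get_image("scene")[120:270,270:450,::-1]
cv2.imwrite("pics/c4.png",cv2.resize(b,(720,600),interpolation=cv2.INTER_CUBIC));s=observe();print(s["position"],s["ft_force"],s["wrist_torque"],s["grasp_force"])
E
```

```text
[0.52623266 0.03866665 0.03631156] [-3.03138638 -0.28770616 20.61563315] [-0.16919339  0.33873043  0.02823324] 10.30153845087625
```

View pics/c4.png

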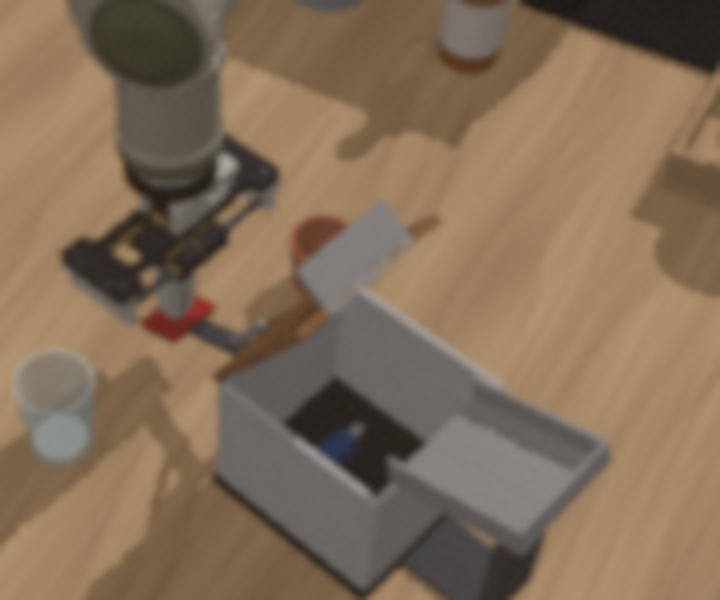

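The lid is wide open and the charger lies in the bin at about (340,445). The lever is on its stop at 20 N. I'll hold briefly, then let it rise slowly.

servo_tool(targets=[{"travel": [0, 0, 0], "twist": [0, 0, 0], "gripper": 0}, {"travel": [0, 0, 0], "twist": [0, 0, 0], "gripper": 0}, {"travel": [0, 0, 0], "twist": [0, 0, 0], "gripper": 0}, {"travel": [0, 0, -0.15], "twist": [0, 0, 0], "gripper": 0}, {"travel": [0, 0, -0.3], "twist": [0, 0, 0], "gripper": 0}, {"travel": [0, 0, -0.45], "twist": [0, 0, 0], "gripper": 0}, {"travel": [0, 0, -0.6], "twist": [0, 0, 0], "gripper": 0}, {"travel": [0, 0, -0.75], "twist": [0, 0, 0], "gripper": 0}])

```text
time_s: 6.4
position: [0.525, 0.0387, 0.0424]
eef_rot: [[0.98, -0.2, -0.001], [-0.2, -0.98, 0.0], [-0.001, 0.0, -1.0]]
ft_force: [-0.4, 0.9, 1.1]
opening: 0.0003
grasp_force: 0.8
```

servo_tool(targets=[{"travel": [0, 0, -0.15], "twist": [0, 0, 0], "gripper": 0}, {"travel": [0, 0, -0.3], "twist": [0, 0, 0], "gripper": 0}, {"travel": [0, 0, -0.45], "twist": [0, 0, 0], "gripper": 0}, {"travel": [0, 0, -0.6], "twist": [0, 0, 0], "gripper": 0}, {"travel": [0, 0, -0.75], "twist": [0, 0, 0], "gripper": 0}, {"travel": [0, 0, -0.9], "twist": [0, 0, 0], "gripper": 0}, {"travel": [0, 0, -1.05], "twist": [0, 0, 0], "gripper": 0}, {"travel": [0, 0, -1.2], "twist": [0, 0, 0], "gripper": 0}])

```text
time_s: 7.2
position: [0.5253, 0.0384, 0.0546]
eef_rot: [[0.98, -0.2, -0.0], [-0.2, -0.98, -0.0], [-0.0, 0.0, -1.0]]
ft_force: [-2.6, 0.7, 2.8]
opening: 0.0006
grasp_force: 1.2
```

servo_tool(targets=[{"travel": [0, 0, -0.15], "twist": [0, 0, 0], "gripper": 0}, {"travel": [0, 0, -0.3], "twist": [0, 0, 0], "gripper": 0}, {"travel": [0, 0, -0.45], "twist": [0, 0, 0], "gripper": 0}, {"travel": [0, 0, -0.6], "twist": [0, 0, 0], "gripper": 0}, {"travel": [0, 0, -0.75], "twist": [0, 0, 0], "gripper": 0}, {"travel": [0, 0, -0.9], "twist": [0, 0, 0], "gripper": 0}, {"travel": [0, 0, -1.05], "twist": [0, 0, 0], "gripper": 0}, {"travel": [0, 0, -1.2], "twist": [0, 0, 0], "gripper": 0}])

```text
time_s: 8.0
position: [0.5255, 0.0384, 0.0666]
eef_rot: [[0.98, -0.2, 0.0], [-0.2, -0.98, -0.0], [0.0, 0.0, -1.0]]
ft_force: [-1.9, -0.7, 2.8]
opening: 0.0007
grasp_force: 1.5
```

Contact has held throughout; slower for the last part.

servo_tool(targets=[{"travel": [0, 0, -0.1], "twist": [0, 0, 0], "gripper": 0}, {"travel": [0, 0, -0.2], "twist": [0, 0, 0], "gripper": 0}, {"travel": [0, 0, -0.3], "twist": [0, 0, 0], "gripper": 0}, {"travel": [0, 0, -0.4], "twist": [0, 0, 0], "gripper": 0}, {"travel": [0, 0, -0.5], "twist": [0, 0, 0], "gripper": 0}, {"travel": [0, 0, -0.6], "twist": [0, 0, 0], "gripper": 0}, {"travel": [0, 0, -0.7], "twist": [0, 0, 0], "gripper": 0}, {"travel": [0, 0, -0.8], "twist": [0, 0, 0], "gripper": 0}])

```text
time_s: 8.8
position: [0.5261, 0.0385, 0.0747]
eef_rot: [[0.98, -0.2, 0.001], [-0.2, -0.98, 0.0], [0.001, -0.0, -1.0]]
ft_force: [2.2, -1.9, 1.7]
opening: 0.0001
grasp_force: 1.3
```

servo_tool(targets=[{"travel": [0, 0, -0.1], "twist": [0, 0, 0], "gripper": 0}, {"travel": [0, 0, -0.2], "twist": [0, 0, 0], "gripper": 0}, {"travel": [0, 0, -0.3], "twist": [0, 0, 0], "gripper": 0}, {"travel": [0, 0, -0.4], "twist": [0, 0, 0], "gripper": 0}, {"travel": [0, 0, -0.5], "twist": [0, 0, 0], "gripper": 0}, {"travel": [0, 0, -0.6], "twist": [0, 0, 0], "gripper": 0}, {"travel": [0, 0, -0.7], "twist": [0, 0, 0], "gripper": 0}, {"travel": [0, 0, -0.8], "twist": [0, 0, 0], "gripper": 0}])

```text
time_s: 9.6
position: [0.5256, 0.0387, 0.0826]
eef_rot: [[0.98, -0.2, 0.0], [-0.2, -0.98, 0.0], [0.0, -0.0, -1.0]]
ft_force: [2.7, 0.2, 1.5]
opening: 0.0006
grasp_force: 1.4
```

servo_tool(targets=[{"travel": [0, 0, -0.1], "twist": [0, 0, 0], "gripper": 0}, {"travel": [0, 0, -0.2], "twist": [0, 0, 0], "gripper": 0}, {"travel": [0, 0, -0.3], "twist": [0, 0, 0], "gripper": 0}, {"travel": [0, 0, -0.4], "twist": [0, 0, 0], "gripper": 0}, {"travel": [0, 0, -0.5], "twist": [0, 0, 0], "gripper": 0}, {"travel": [0, 0, -0.6], "twist": [0, 0, 0], "gripper": 0}, {"travel": [0, 0, -0.7], "twist": [0, 0, 0], "gripper": 0}, {"travel": [0, 0, -0.8], "twist": [0, 0, 0], "gripper": 0}])

```text
time_s: 10.4
position: [0.5252, 0.0385, 0.0905]
eef_rot: [[0.98, -0.2, -0.001], [-0.2, -0.98, -0.0], [-0.0, 0.0, -1.0]]
ft_force: [-0.1, 1.0, -0.6]
opening: 0.0005
grasp_force: 0.0
```

servo_tool(targets=[{"travel": [0, 0, -0.2], "twist": [0, 0, 0], "gripper": 0}, {"travel": [0, 0, -0.4], "twist": [0, 0, 0], "gripper": 0}, {"travel": [0, 0, -0.6], "twist": [0, 0, 0], "gripper": 0}, {"travel": [0, 0, -0.8], "twist": [0, 0, 0], "gripper": 0}, {"travel": [0, 0, -1.2], "twist": [0, 0, 0], "gripper": 0}, {"travel": [0, 0, -2.0], "twist": [0, 0, 0], "gripper": 0}, {"travel": [0, 0, -4.0], "twist": [0, 0, 0], "gripper": 0}, {"travel": [0, 0, -6.0], "twist": [0, 0, 0], "gripper": 0}])

```text
time_s: 11.2
position: [0.5252, 0.0385, 0.1513]
eef_rot: [[0.98, -0.2, -0.001], [-0.2, -0.98, -0.0], [-0.001, 0.0, -1.0]]
ft_force: [-0.1, -0.2, -0.2]
opening: 0.0007
grasp_force: 0.0
```

servo_tool(targets=[{"travel": [0, 0, -2], "twist": [0, 0, 0], "gripper": 0}, {"travel": [0, 0, -4], "twist": [0, 0, 0], "gripper": 0}, {"travel": [0, 0, -5], "twist": [0, 0, 0], "gripper": 0}, {"travel": [0, 0, -5], "twist": [0, 0, 0], "gripper": 0}, {"travel": [0, 0, -5], "twist": [0, 0, 0], "gripper": 0}])

```text
time_s: 11.7
position: [0.5252, 0.0384, 0.2002]
eef_rot: [[0.98, -0.2, -0.0], [-0.2, -0.98, -0.0], [-0.0, 0.0, -1.0]]
ft_force: [0.1, -0.3, -0.8]
opening: 0.0002
grasp_force: 0.0
```

```bash
python3 - <<'E'
from h import *
import cv2
b=get_image("scene")[120:270,270:450,::-1]
cv2.imwrite("pics/c5.png",cv2.resize(b,(720,600),interpolation=cv2.INTER_CUBIC));s=observe();print(s["position"],s["ft_force"],s["time_s"],s["joint_velocities"].round(3))
E
```

```text
[0.52493081 0.03843243 0.19977802] [ 0.39276475  0.42273799 -0.61738342] 11.75 [ 0.     0.009  0.     0.002 -0.     0.003  0.001]
```

View pics/c5.png

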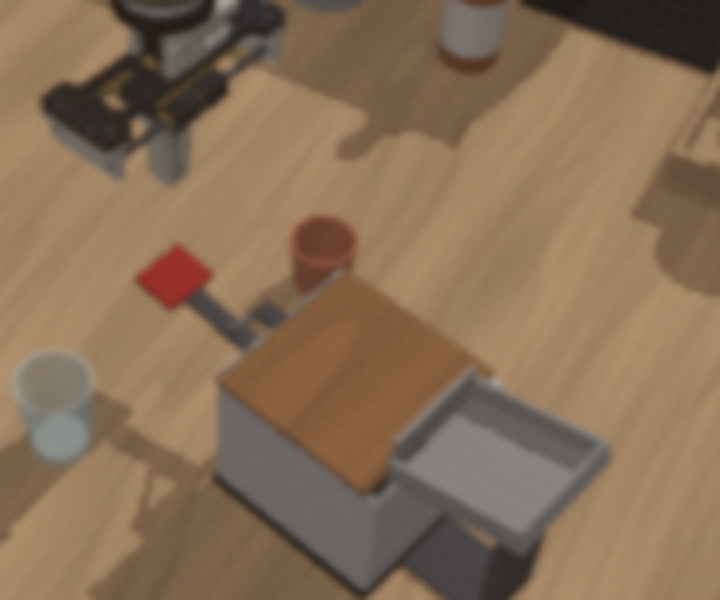

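The lid is flat shut and the chute at (500,470) is empty. The lever is back up with the pad at (175,275), the cup and glass are in place, and the gripper is clear. Handing in.

```bash
python3 -c "
from rig import *
print(job_done())"
```

```text
the job is handed in; nothing more can be done
None
```

I pressed the lever to its stop and the charger rolled into the bin. I then let the lever rise over about 4 s, so the lid settled shut, and handed the job in at about 12 s with the cup and glass unmoved and the gripper clear.

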